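Tap the tube carrier onto the tilted blood tube rotator

ROBOT

A 6-joint arm with a two-finger parallel gripper is mounted at the origin on a cart in front of the work surface, level with it; the furniture and walls round the work are solid. World frame = base frame: x ahead of the robot, y to its left, z up, the work surface at z = 0. Lengths are in m, angles in degrees, forces in N, time in s.
With the tool pointing down it reaches from about 0.25 to 0.725 m from the base axis. Payload 9.7 kg.
Tool frame: the origin (TCP) lies between the finger pads; the fingertips stand 11 mm ahead of it and the grasp point (between the pads) lies 8 mm behind it; y points along the fingers, x is the direction in which the jaws open and shut, and the axes are right-handed (so a half turn about y gives the same grasp; the last joint's range is limited). The gripper opens to 85 mm and grips with 20 to 120 N. Pads are 22 mm wide; open, the fingers measure 114 mm over their backs; the gripper's body (76 mm by 85 mm) begins 54 mm behind the grasp point. The pads swing forward as they close: fully open they stand 13 mm farther back than shut.
Start: joints at [72.422, 4.979, 10.078, 95.1, 0, 90], TCP at [0.166, 0.524, 0.242] pointing down, gripper open.
Joint ranges: [-179.16, 179.16], [-48.56, 103.87], [-65.8, 70.77], [-126.05, 130.52], [-82.76, 87.17], [-180, 180]. Speed limits (degrees/s): [127.2, 127.2, 147.25, 180, 180, 180].

INTERFACE

Orientations are given as [roll, pitch, yaw] about the fixed x, y, z axes, in that order (R = Rz(yaw) Ry(pitch) Rx(roll)).
In Python, from workcell import bot, vision gives the robot as it stands. The module is installed in compiled form; this text tells all that it offers.
- The arm moves only by the shell command python3 -m crank 'ROWS' [OPENING] [FORCE]. ROWS is text: rows parted by semicolons, each of 6 numbers parted by spaces: the shift along the tool's x, y, z in m, then the turn, a rotation vector about the tool's x, y, z in rad. A call has 1 to 8 rows; each row is the pose to reach, as a shift and turn from the pose commanded when the call began, along the tool's axes at that moment; what a row does not reach only later rows make up. A row lasts 1/10 s, in which the tool goes at most 50 mm and 8.59 degrees, less where a joint would pass 70% of its speed; a pose out of reach is approached as far as the arm can. A call with a gripper value outside its range is refused whole. OPENING is the gripper's target within -1 to 1 (shut at 1, half-way at 0, fully open at -1), set as the call begins (- or left out, the last holds). The fingers move at their own pace and stop on an object; FORCE is the grip in N (left out, the last holds). Time passes only in rows, so rows that repeat a pose let the fingers close. It gives the time, the measured TCP pose, the force and the opening at its end, in the units of the state.
- bot.get_obs(): the state, without advancing time (a new reading comes with each control period).
- vision.camera(name): name is "scene" or "top"; returns the picture (384x512x3 uint8, red, green, blue); there is no depth.
- vision.get_calibration(name): a dict with "fx", "fy", "cx", "cy" (pixels), "distortion" ([k1, k2, p1, p2, k3] as OpenCV has them; the pictures are not rectified), "rvec" (rotation vector, rad) and "tvec" (3), from world to camera coordinates, as OpenCV has them. Camera axes: x right, y down, z forward; pixel columns grow to the right and rows downward; lengths in m; the calibration is good to about 2 mm. A picture is of the moment at which its call begins. get_calibration takes no time and is no camera call.
- bot.job_done(): hands the job in, once; it reports no verdict.
The state is a dict: "time": time; "q": joint angles; "qd": joint speeds; "joint_efforts": joint torques, N m; "ee_pos": TCP position; "tcp_rot": TCP orientation; "wrist_force": force on the tool from outside, world axes, zero at the start; "torque": the same for the moment, N m; "opening": finger opening in m.
Only numpy, scipy, OpenCV 4.12 (cv2) and the standard library are available. Lean on these libraries where they do the work, as an engineer would, in place of code of your own. Each camera call takes 0.05 s, during which the arm holds its last target. There are 200 camera calls.

TASK

Fit the blue hexagonal tube carrier to the tube rotator: put its tapered shank into the tilted spindle, feel for the drive slot hidden inside by turning the carrier up to 60 degrees either way until the tang drops in, then press or tap it fully home so that its collar sits flush on the spindle and the taper alone holds it. Let go of it, and leave the bottles on the desk standing where they are.

Things in the scene. Friction and masses are not known exactly. Their poses are not given: they have to be found in the camera images.
- carrier_grip (a point): Middle of the black wing grip of the loose tube carrier (0.2 to 0.4 kg). Axes: z along the shank's axis, out of the top of the grip; the grip is 52 mm long along y, 16 thick along x (take it across x), 34 high along z, centred here, on a 24 mm round post; the plate's upper face is 33 mm below. At the start z leans 33 degrees from vertical, roughly towards the robot
- carrier: The carrier: pale blue hexagonal plate, 156 mm over flats, 180 over corners, 8 thick, with six white clips (12 mm high, 44 to 60 mm from the axis) round the grip; steel collar and shank below. Origin as carrier_collar. At the start it leans on the desk on one flat edge (its -x side) and on the tip of its tang
- carrier_collar (a point): Middle of the underside of the carrier's steel collar (42 mm diameter, 4 thick, under the plate), 45 mm below carrier_grip, same axes. Below it the steel shank tapers from 26 mm diameter to 21 over 28 mm
- carrier_tang (a point): Tip of the flat drive tang at the end of the shank, 44 mm below carrier_collar, same axes: 18 mm wide along y, 6 thick along x, 16 long. A half turn about z gives the same fit
- mixer: Tube rotator, fixed: white motor drum in a grey yoke on a white base 180 x 150 mm, 32 high; origin under the base's centre, its front is -x
- mixer_mouth (a point): Centre of the open mouth of the rotator's steel spindle nose (48 mm outside, 32 inside, 165 above the desk). z: spindle axis, out of the mouth, 27 degrees from vertical, leaning to the front; y level. Four brass spring strips in the bore (24 mm across at the mouth) touch the taper when the collar is about 11 mm off; the press needed then grows to 8 to 16 N at home: collar flat on the nose
- mixer_slot (a point): On the spindle axis 29.5 mm below the mouth, axes as mixer_mouth: centre of a steel floor in the bore with one slot for the tang, 8 mm wide, 19 deep. Until the tang finds it the collar stands 14.5 mm off the mouth. It lies too deep to see well; the stiffly geared spindle stopped with it within 1 rad either way of the y axis; the tang enters when within about 5 degrees
- dropper_bottle: Small white dropper bottle with blue cap, 24 mm diameter, 60 mm high, standing on the desk; origin at the centre of its foot. To be left alone
- vial: Small brown vial with a light cap, 22 mm diameter, 53 mm high, standing on the desk; origin at the centre of its foot. To be left alone
- spray_bottle: White round spray bottle, 104 x 88 x 162 mm, standing on the desk; origin at the centre of its foot. To be left alone

How it is judged:
By the outcome, as a careful person would: the job done as asked, in the order asked, and still so for the second after the job is handed in, with the robot touching nothing.
It also fails if it takes over 72 s, if anything falls off the work surface, if the arm or the gripper's body presses on something with over 40 N, if the wrist force passes 120 N, or if a joint passes its speed limit or range.

## Working session

There is one attempt and no reset: what is moved stays moved. The work goes in short steps, Python scripts to look and compute and a shell command to move; the robot and the scene stay as the last step left them, time stands still between calls to the robot, and variables do not carry over. Pictures are saved under pics/ and viewed, about 8 in all and at most 12, crops included, and the job is handed in when it is done.

```bash
mkdir -p pics; python3 - <<'E'
from workcell import bot, vision
import cv2,numpy as np
print(bot.get_obs())
for n in("scene","top"):
    im=vision.camera(n); cv2.imwrite(f"pics/{n}0.png",cv2.resize(im[:,:,::-1],(800,600),interpolation=cv2.INTER_CUBIC)); np.save(f"{n}0.npy",im)
    c=vision.get_calibration(n);print(n,c); R=cv2.Rodrigues(np.array(c['rvec']))[0];print(-R.T@np.array(c['tvec']).ravel())
E
```

```text
{'time': 0.0, 'q': array([7.24217373e+01, 5.01065360e+00, 1.00357462e+01, 9.50990785e+01,
       1.74286236e-03, 9.00002132e+01]), 'qd': array([ 0.07626498,  0.03428953, -0.01516795, -0.05025138,  0.02263821,
       -0.02083376]), 'joint_efforts': array([ 2.60786874e-03, -5.20381415e+01,  4.64807653e+01,  1.60698005e-02,
        1.37699608e-04,  1.14660929e-05]), 'ee_pos': array([0.16603488, 0.52412566, 0.24159891]), 'tcp_rot': array([-8.99982574e+01,  7.39859073e-02,  7.24215241e+01]), 'wrist_force': array([ 0.57639004,  0.12756116, -0.50079514]), 'torque': array([ 0.00907075,  0.00158334, -0.03348695]), 'opening': 0.08541850255550981}
scene {'fx': 350.8711699390976, 'fy': 350.8711699390976, 'cx': 260.9136136431298, 'cy': 195.84598873410752, 'distortion': array([-0.07471223,  0.        ,  0.        ,  0.        ,  0.        ]), 'rvec': array([ 2.04663705, -0.98232285,  0.48438616]), 'tvec': array([-0.23033711,  0.4139533 ,  0.46217087])}
[ 0.05463167 -0.25146189  0.60975137]
top {'fx': 353.11748323214556, 'fy': 353.11748323214556, 'cx': 257.0390435928154, 'cy': 191.00701911560716, 'distortion': array([-0.01694702,  0.        ,  0.        ,  0.        ,  0.        ]), 'rvec': array([ 2.18782201, -2.19937948,  0.10226232]), 'tvec': array([0.15204979, 0.57315732, 0.96300007])}
[0.50210988 0.16879901 0.99919475]
```

View pics/scene0.png

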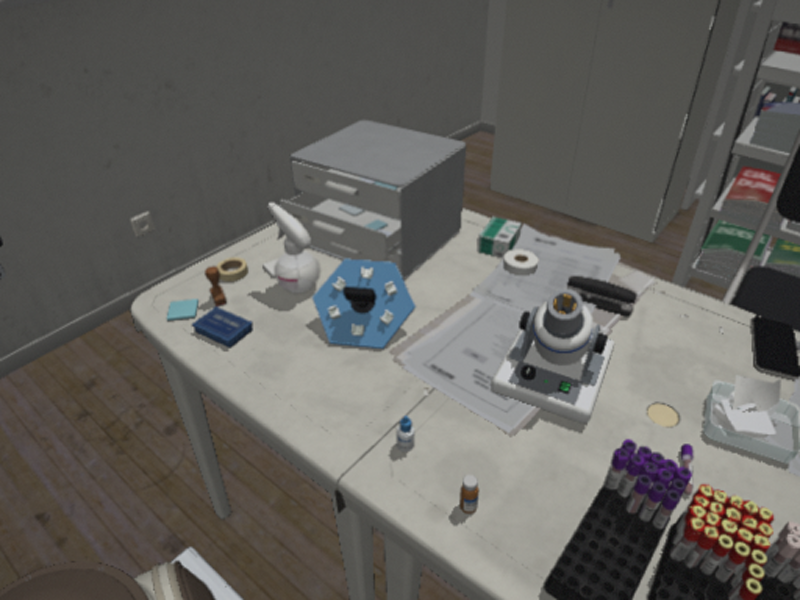

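View pics/top0.png

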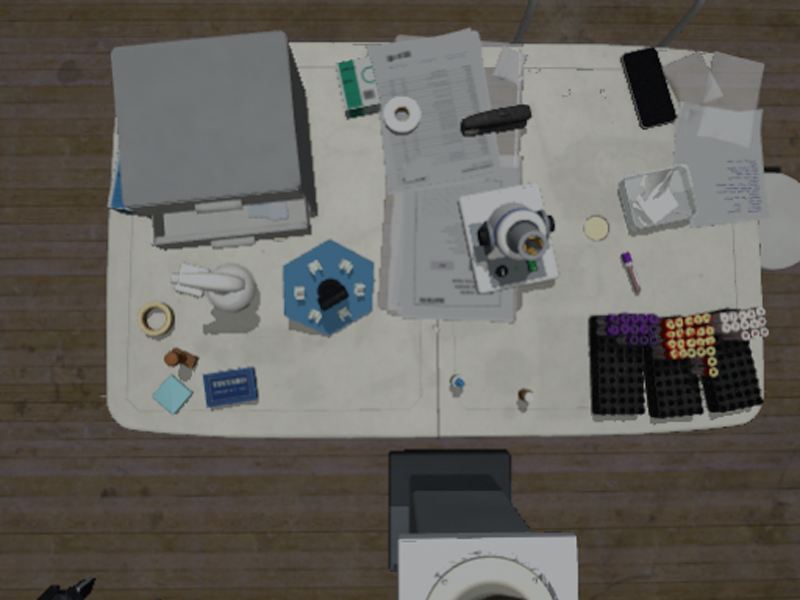

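The scene view shows the carrier at about (363,303) and the mixer mouth at (565,305). In the top view they are at (330,290) and (533,243). I'll enlarge both.

```bash
python3 - <<'E'
import cv2,numpy as np
def crop(n,u,v,w,h,s):
    im=np.load(n+"0.npy")[v:v+h,u:u+w,::-1]
    o=cv2.resize(im,None,fx=s,fy=s,interpolation=cv2.INTER_CUBIC)
    o=np.clip(o.astype(float)*1.3,0,255).astype(np.uint8)
    for k in range(0,w,10): cv2.line(o,(k*s,0),(k*s,6 if k%50 else 12),(0,0,255),1)
    for k in range(0,h,10): cv2.line(o,(0,k*s),(6 if k%50 else 12,k*s),(0,0,255),1)
    return o
a=np.hstack([crop("scene",195,160,80,65,5),crop("top",175,148,80,65,5)])
b=np.hstack([crop("scene",320,180,80,55,5),crop("top",285,115,80,55,5)])
cv2.imwrite("pics/crops.png",np.vstack([a,b]))
E
```

```text
(no output)
```

View pics/crops.png

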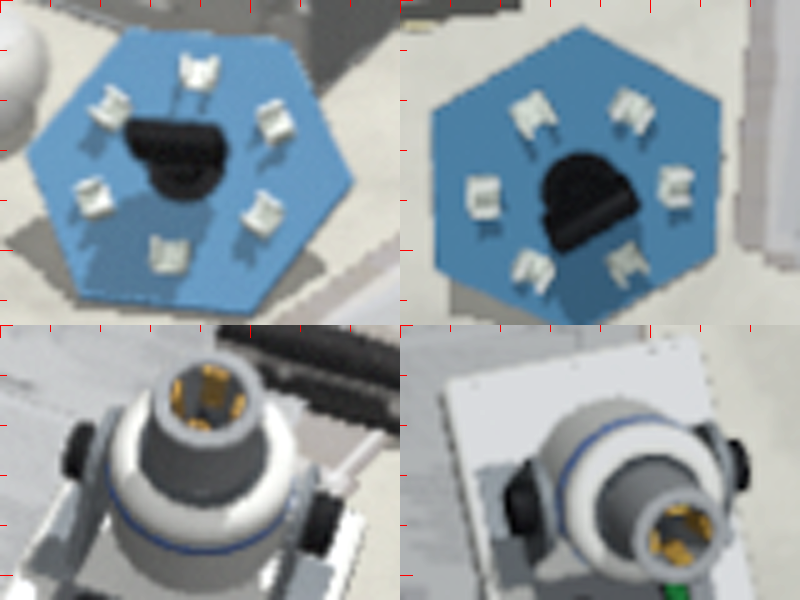

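The crops show all the hex corners, the grip's long axis, and the mouth ring (scene crop centre (208,402), top crop centre (680,533)). Next I fit the carrier pose and triangulate the mouth.

```bash
cat > h.py <<'E'
import numpy as np,cv2
from workcell import bot,vision
from scipy.spatial.transform import Rotation as Ro
from scipy.optimize import least_squares
C={n:vision.get_calibration(n) for n in("scene","top")}
def proj(n,P):
    c=C[n];K=np.array([[c['fx'],0,c['cx']],[0,c['fy'],c['cy']],[0,0,1]])
    return cv2.projectPoints(np.atleast_2d(np.array(P,float)),np.array(c['rvec']),np.array(c['tvec']),K,np.array(c['distortion']))[0].reshape(-1,2)
def plane(n,uv,z):
    return [least_squares(lambda p:proj(n,[p[0],p[1],z])[0]-u,[.5,.1]).x for u in np.array(uv,float)]
def tri(us,ut): 
    r=least_squares(lambda p:np.r_[proj("scene",p)[0]-us,proj("top",p)[0]-ut],[.5,.1,.1]);return r.x,r.fun
E
python3 - <<'E'
from h import *
np.set_printoptions(precision=4,suppress=True)
S={150:(80,298),210:(250,313),270:(354,180),330:(287,38),30:(125,28),90:(28,155)}
T={210:(717,250),270:(720,100),330:(582,26),30:(432,110),90:(434,270)}
cor=lambda a:[.09*np.cos(np.radians(a)),.09*np.sin(np.radians(a)),.012]
PS=np.array([cor(a) for a in S]);US=np.array([(195+x/5,160+y/5) for x,y in S.values()])
PT=np.array([cor(a) for a in T]);UT=np.array([(175+(x-400)/5,148+y/5) for x,y in T.values()])
def res(p):
    R=Ro.from_rotvec(p[3:]);return np.r_[(proj("scene",R.apply(PS)+p[:3])-US).ravel(),(proj("top",R.apply(PT)+p[:3])-UT).ravel()]
r=least_squares(res,[.5,.3,.05,0,-.4,.5]);p=r.x;R=Ro.from_rotvec(p[3:]);M=R.as_matrix()
print(r.fun.reshape(-1,2));print("collar",p[:3],"\n",M,"lean",np.degrees(np.arccos(M[2,2])))
print("grip",p[:3]+.045*M[:,2],"tang",p[:3]-.044*M[:,2],"low corners",[(R.apply([*cor(a)[:2],.004])+p[:3])[2] for a in(150,210)])
np.save("car.npy",np.c_[M,p[:3]])
x,f=tri([361.6,195.4],[341,156.6]);print("mouth",x,f)
b=plane("top",np.array([(459,198),(538,185),(556,277),(475,292)])*.64,.032);b=np.array(b);print(b)
for i,j in((0,1),(1,2),(2,3),(3,0)): d=b[j]-b[i];print(np.hypot(*d),np.degrees(np.arctan2(d[1],d[0])))
print("base centre",b.mean(0),"mouth dir from base",np.degrees(np.arctan2(*(x[:2]-b.mean(0))[::-1])),np.hypot(*(x[:2]-b.mean(0))))
k=tri([361.6,195.4],[341,156.6])
o=bot.get_obs();print(Ro.from_euler('xyz',o['tcp_rot'],degrees=True).as_matrix())
E
```

```text
[[ 0.3011  0.1373]
 [ 0.1333  0.1307]
 [ 0.0194 -0.2248]
 [ 0.2555  0.1934]
 [ 0.5462  0.0922]
 [-0.6849 -0.2694]
 [-0.2524  0.0776]
 [ 0.499   0.1238]
 [-0.3324 -0.1036]
 [-0.403   0.5133]
 [ 0.0388 -0.2967]]
collar [0.5949 0.2777 0.0359] 
 [[ 0.7249 -0.5011 -0.4727]
 [ 0.432   0.8652 -0.2546]
 [ 0.5365 -0.0196  0.8436]] lean 32.47257375957349
grip [0.5736 0.2663 0.0739] tang [ 0.6157  0.2889 -0.0012] low corners [np.float64(-0.0034277079555541864), np.float64(-0.0016600117318237365)]
mouth [ 0.6458 -0.051   0.1609] [ 0.0675 -0.0117 -0.0654  0.0423]
[[ 0.7525  0.0457]
 [ 0.7763 -0.0971]
 [ 0.61   -0.1251]
 [ 0.5839  0.0197]]
0.14470127670478714 -80.53186201558017
0.1687163448241471 -170.44876647333587
0.14710503689236645 100.22491542659235
0.17067260741524262 8.747613545995836
base centre [ 0.6807 -0.0392] mouth dir from base -161.27658642646895 0.03684857064170731
[[ 0.302  -0.0003 -0.9533]
 [ 0.9533 -0.0011  0.302 ]
 [-0.0012 -1.     -0.    ]]
```

```bash
cat >> h.py <<'E'
def pose():
    o=bot.get_obs();return o['ee_pos'],Ro.from_euler('xyz',o['tcp_rot'],degrees=True)
def togo(p,M,p0=None,R0=None):
    a,b=pose();p0=a if p0 is None else p0;R0=b if R0 is None else R0
    d=R0.inv();print("shift",np.round(d.apply(np.array(p)-p0),4),"turn",np.round((d*Ro.from_matrix(M)).as_rotvec(),4),"q",np.round(bot.get_obs()['q'],1))
def toolM(zc,xh):   # tool y = -zc, tool x nearest xh
    z=np.array(zc)/np.linalg.norm(zc);x=np.array(xh)-np.dot(xh,z)*z;x/=np.linalg.norm(x);return np.c_[x,-z,np.cross(x,-z)]
car=np.load("car.npy");G=car[:,3]+.045*car[:,2]+[0,0,.0024];TG=toolM(car[:,2],car[:,0]);zc=car[:,2]
yw=np.radians(9.5);mz=np.array([-np.sin(np.radians(27))*np.cos(yw),-np.sin(np.radians(27))*np.sin(yw),np.cos(np.radians(27))])
my=np.array([-np.sin(yw),np.cos(yw),0]);mx=np.cross(my,mz);mouth=np.array([.6458,-.051,.165])
E
python3 -c "
from h import *
print(G);togo(G+.1*zc,TG)"
```

```text
[0.57363486 0.26627613 0.07626461]
shift [-0.1612  0.0812 -0.4291] turn [-0.2269  0.7134 -0.534 ] q [72.4  5.  10.  95.1 -0.  90. ]
```

```bash
python3 -m crank '-0.1612 0.0812 -0.4291 -0.2269 0.7134 -0.534;-0.1612 0.0812 -0.4291 -0.2269 0.7134 -0.534;-0.1612 0.0812 -0.4291 -0.2269 0.7134 -0.534;-0.1612 0.0812 -0.4291 -0.2269 0.7134 -0.534;-0.1612 0.0812 -0.4291 -0.2269 0.7134 -0.534;-0.1612 0.0812 -0.4291 -0.2269 0.7134 -0.534;-0.1612 0.0812 -0.4291 -0.2269 0.7134 -0.534;-0.1612 0.0812 -0.4291 -0.2269 0.7134 -0.534' -0.2; python3 -c "
from h import *
togo(G+.1*zc,TG)"
```

```text
time: 0.9
ee_pos: [0.4761, 0.2793, 0.1721]
tcp_rot: [-91.3, -32.6, 30.8]
wrist_force: [-0.3, 2.4, 1.0]
opening: 0.051
shift [ 0.0136  0.0237 -0.0583] turn [-0.0009 -0.0003  0.0026] q [ 31.1 -27.4 -32.3  52.5  -1.5  90.3]
```

```bash
python3 -m crank '0.0136 0.0237 -0.0583 0 0 0.0026;0.0136 0.0237 -0.0583 0 0 0.0026;0.0136 0.0507 -0.0583 0 0 0.0026;0.0136 0.0637 -0.0583 0 0 0.0026;0.0136 0.0637 -0.0583 0 0 0.0026;0.0136 0.0637 -0.0583 0 0 0.0026'; python3 - <<'E'
from h import *
togo(G-.004*zc,TG)
p,R=pose();print(p)
a=vision.camera("scene")
b=vision.camera("top")
P=np.array([p+R.apply([0,.011,0]),G+.017*zc+.026*car[:,1],G+.017*zc-.026*car[:,1]])
o=[]
for n,im,u,v in(("scene",a,185,130),("top",b,160,130)):
    k=im[v:v+100,u:u+100,::-1];k=cv2.resize(k,None,fx=4,fy=4,interpolation=cv2.INTER_CUBIC)
    for q in proj(n,P): cv2.circle(k,tuple(int(t) for t in(q-[u,v])*4),2,(0,0,255),-1)
    o.append(k)
cv2.imwrite("pics/pre.png",np.clip(np.hstack(o)*1.3,0,255).astype(np.uint8))
E
```

```text
time: 1.5
ee_pos: [0.5443, 0.2532, 0.1272]
tcp_rot: [-91.3, -32.3, 30.8]
wrist_force: [0.0, -0.3, 0.1]
opening: 0.0514
shift [-0.0003  0.0642 -0.0025] turn [-0.0014  0.0005 -0.0025] q [ 23.8 -19.1 -31.5  45.3   2.5  84.1]
[0.54429847 0.25320305 0.12719897]
```

View pics/pre.png

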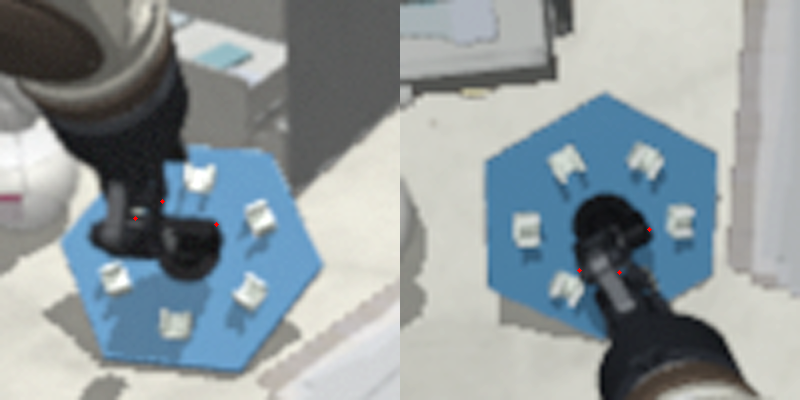

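```bash
python3 - <<'E'
from h import *
p,R=pose()
for s in(-.03,.03):
    P=p+R.apply([s,.005,0]);print(s,(proj("scene",P)-[185,130])*4,(proj("top",P)-[160,130])*4+[400,0])
E
```

```text
-0.03 [[153.30183379 241.23832933]] [[644.35600349 311.45360029]]
0.03 [[168.19081354 150.56064967]] [[597.42417676 238.8061088 ]]
```

```bash
python3 - <<'E'
from h import *
p,R=pose()
o=[]
for n,u,v in(("scene",200,165),("top",190,165)):
    im=vision.camera(n)
    k=im[v:v+60,u:u+50,::-1];k=cv2.resize(k,None,fx=8,fy=8,interpolation=cv2.INTER_CUBIC)
    k=(255*(np.clip(k,0,255)/255.)**.45).astype(np.uint8)
    for s,c in((-.026,(0,0,255)),(.026,(0,255,0)),(0,(255,0,255))):
      for y in(-.002,-.03):
        for z in (-.011,.011):
          q=proj(n,p+R.apply([s,y,z]))[0];cv2.circle(k,tuple(int(t) for t in(q-[u,v])*8),3,c,-1)
    o.append(k)
cv2.imwrite("pics/pre2.png",np.hstack(o))
E
```

```text
(no output)
```

View pics/pre2.png

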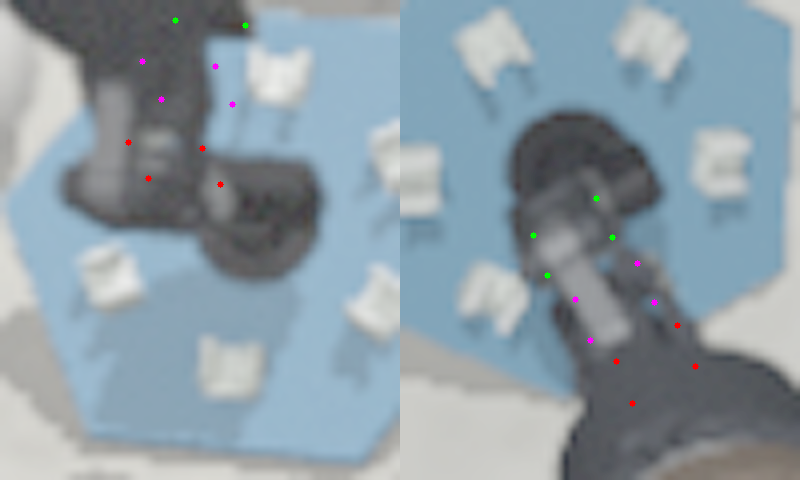

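Finger positions don't clearly match my prediction, so I shut the gripper here, clear above the grip, to see where the tip is.

```bash
python3 -m crank '0 0 0 0 0 0;0 0 0 0 0 0;0 0 0 0 0 0;0 0 0 0 0 0;0 0 0 0 0 0;0 0 0 0 0 0;0 0 0 0 0 0;0 0 0 0 0 0' 1 20; python3 - <<'E'
from h import *
p,R=pose()
o=[]
for n,u,v in(("scene",190,130),("top",180,155)):
    im=vision.camera(n);np.save(n+"1.npy",im)
    k=im[v:v+100,u:u+66,::-1];k=cv2.resize(k,None,fx=6,fy=6,interpolation=cv2.INTER_CUBIC)
    k=(255*(np.clip(k,0,255)/255.)**.45).astype(np.uint8)
    for y,c in((.011,(0,0,255)),(-.06,(0,255,0)),(-.1,(255,0,255))):
          q=proj(n,p+R.apply([0,y,0]))[0];cv2.circle(k,tuple(int(t) for t in(q-[u,v])*6),3,c,-1)
    o.append(k)
cv2.imwrite("pics/pre3.png",np.hstack(o))
E
```

```text
time: 2.5
ee_pos: [0.545, 0.2526, 0.1272]
tcp_rot: [-91.3, -32.3, 30.8]
wrist_force: [-0.0, -0.4, 0.6]
opening: 0.0
```

View pics/pre3.png

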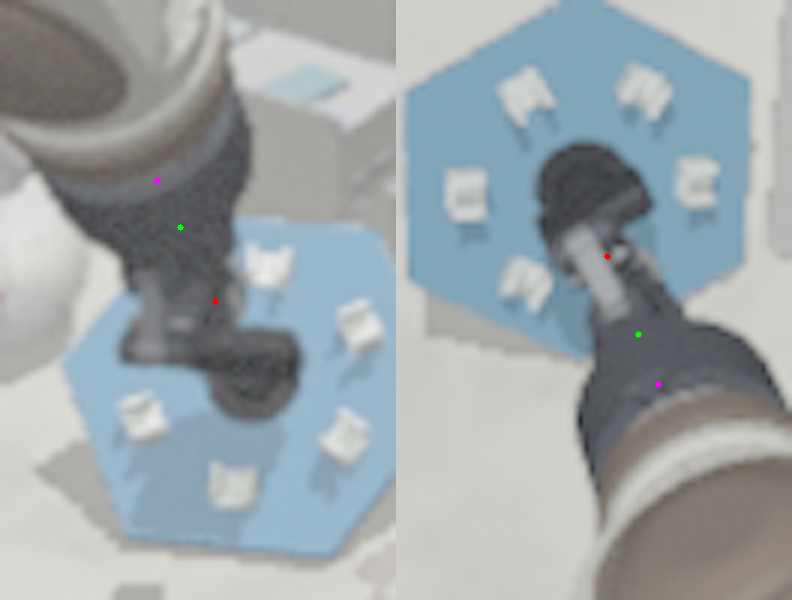

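```bash
python3 -m crank '0 0 0 0 0 0;0 0 0 0 0 0;0 0 0 0 0 0;0 0 0 0 0 0;0 0 0 0 0 0;0 0 0 0 0 0;0 0 0 0 0 0;0 0 0 0 0 0' -1 20; python3 - <<'E'
from h import *
p,R=pose()
o=[]
for n,u,v in(("scene",190,130),("top",180,155)):
    im=vision.camera(n);im1=np.load(n+"1.npy")
    k=im[v:v+75,u:u+66,::-1];k=cv2.resize(k,None,fx=6,fy=6,interpolation=cv2.INTER_CUBIC)
    k=(255*(np.clip(k,0,255)/255.)**.45).astype(np.uint8)
    d=np.abs(im.astype(int)-im1).max(2)[v:v+75,u:u+66].astype(np.uint8);m=cv2.resize((d>25).astype(np.uint8),None,fx=6,fy=6,interpolation=cv2.INTER_NEAREST)
    cs,_=cv2.findContours(m,cv2.RETR_EXTERNAL,cv2.CHAIN_APPROX_NONE);cv2.drawContours(k,cs,-1,(0,255,255),1)
    for s,c in((-.05,(0,0,255)),(.05,(0,255,0))):
      for z in(-.011,.011):
          q=proj(n,p+R.apply([s,-.005,z]))[0];cv2.circle(k,tuple(int(t) for t in(q-[u,v])*6),3,c,-1)
    o.append(k)
cv2.imwrite("pics/pre4.png",np.hstack(o));print(bot.get_obs()['opening'])
E
```

```text
time: 3.4
ee_pos: [0.545, 0.2526, 0.1272]
tcp_rot: [-91.3, -32.3, 30.8]
wrist_force: [0.0, -0.6, 1.1]
opening: 0.0852
0.0854614762176777
```

View pics/pre4.png

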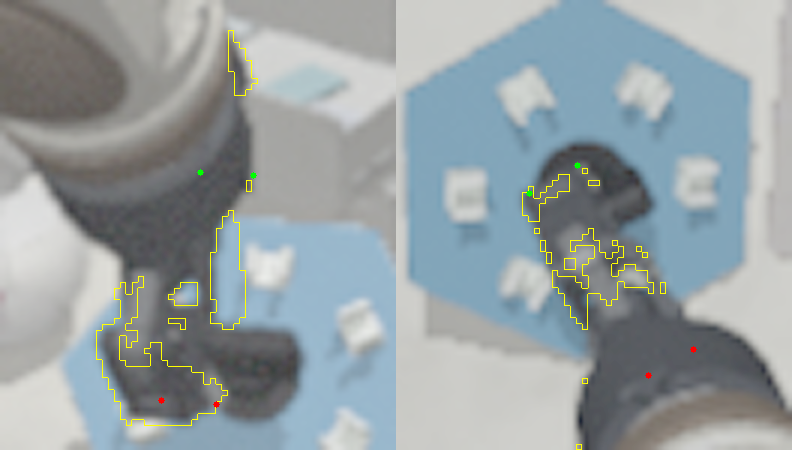

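Closed-vs-open differencing confirms that the jaws open along carrier x and straddle the grip. I narrow the fingers, descend and grip.

```bash
python3 -m crank '0 0 -0.0025 0 0 0;0 0 -0.0025 0 0 0;0 0 -0.0025 0 0 0;0 0 -0.0025 0 0 0;0 0.02 -0.0025 0 0 0;0 0.04 -0.0025 0 0 0;0 0.055 -0.0025 0 0 0;0 0.064 -0.0025 0 0 0' -0.2 30; python3 -c "
from h import *
togo(G-.004*zc,TG)"
```

```text
time: 4.3
ee_pos: [0.5762, 0.2668, 0.0717]
tcp_rot: [-91.3, -32.3, 30.8]
wrist_force: [0.2, 0.1, 0.2]
opening: 0.0513
shift [ 0.0003 -0.0012  0.0008] turn [-0.0008 -0.0005 -0.0033] q [ 23.8 -12.  -32.2  37.6   2.5  84.1]
```

```bash
python3 -m crank '0 0 0 0 0 0;0 0 0 0 0 0;0 0 0 0 0 0;0 0 0 0 0 0;0 0 0 0 0 0;0 0 0 0 0 0' 1 30; python3 -m crank '0 0 0 0 0 0;0 0 0 0 0 0;0 0 0 0 0 0' 1 90;python3 -c "
from h import *
togo(G-.004*zc,TG)"
```

```text
time: 4.9
ee_pos: [0.5764, 0.2667, 0.0737]
tcp_rot: [-91.3, -32.4, 30.8]
wrist_force: [-1.0, -1.1, 1.8]
opening: 0.0205
time: 5.2
ee_pos: [0.5772, 0.2671, 0.0745]
tcp_rot: [-91.3, -32.5, 30.8]
wrist_force: [0.6, 0.0, 3.3]
opening: 0.0148
shift [-0.002   0.0006  0.001 ] turn [-0.0005 -0.0004  0.0007] q [ 23.8 -12.1 -32.1  37.6   2.5  84.1]
```

```bash
python3 -m crank '0.011 -0.017 0 0 0 0;0.022 -0.034 0 0 0 0;0.043 -0.068 -0.001 0 0 0;0.064 -0.101 -0.002 0 0 0;0.086 -0.135 -0.002 0 0 0;0.086 -0.135 -0.002 0 0 0'; python3 - <<'E'
from h import *
p,R=pose();print(p)
D=mouth+.045*mz+.06*mz
M=toolM(mz,mx);togo(D,M)
E
```

```text
time: 5.8
ee_pos: [0.5777, 0.2686, 0.24]
tcp_rot: [-91.3, -32.8, 30.8]
wrist_force: [-0.1, 0.3, -1.5]
opening: 0.0149
[0.57771765 0.26855964 0.24000776]
shift [-0.1157 -0.0897 -0.2942] turn [-0.1622  0.3211  0.1037] q [ 23.9 -15.  -16.1  56.1   2.4  84.2]
```

```bash
python3 -c "
from h import *
togo(mouth+.14*mz,toolM(mz,mx))"
```

```text
shift [-0.1112 -0.1241 -0.2892] turn [-0.1622  0.3211  0.1037] q [ 23.9 -15.  -16.1  56.1   2.4  84.2]
```

```bash
python3 -m crank '-0.03 -0.05 -0.03 0 0 0;-0.06 -0.09 -0.07 -0.05 0.1 0.03;-0.09 -0.1241 -0.11 -0.1 0.2 0.07;-0.1112 -0.1241 -0.15 -0.1622 0.3211 0.1037;-0.1112 -0.1241 -0.2 -0.1622 0.3211 0.1037;-0.1112 -0.1241 -0.24 -0.1622 0.3211 0.1037;-0.1112 -0.1241 -0.2892 -0.1622 0.3211 0.1037;-0.1112 -0.1241 -0.2892 -0.1622 0.3211 0.1037'; python3 -m crank '0 0 0 0 0 0;0 0 0 0 0 0'; python3 - <<'E'
from h import *
togo(mouth+.14*mz,toolM(mz,mx))
p,R=pose();print(p,R.as_matrix())
o=[]
Cc=p+R.apply([0,.041,0]) # collar
cM=R.as_matrix()@np.array([[1,0,0],[0,0,-1],[0,1,0]]).T  # columns carrier x,y,z
cM=np.c_[R.apply([1,0,0]),R.apply([0,0,1]),-R.apply([0,1,0])]
H=[Cc+cM@[.09*np.cos(a),.09*np.sin(a),.012] for a in np.radians(np.arange(30,360,60))]
H.append(mouth)
for n in("scene","top"):
    im=vision.camera(n);np.save(n+"2.npy",im);q=proj(n,H);print(n,q.round(1).tolist())
    u,v=np.clip(q.mean(0)-40,0,400).astype(int)
    k=im[v:v+100,u:u+80,::-1];k=cv2.resize(k,None,fx=5,fy=5,interpolation=cv2.INTER_CUBIC)
    k=(255*(np.clip(k,0,255)/255.)**.6).astype(np.uint8)
    for t in q: cv2.circle(k,tuple(int(w) for w in(t-[u,v])*5),2,(0,0,255),-1)
    o.append(k);print(u,v)
cv2.imwrite("pics/in1.png",np.hstack(o))
E
```

```text
time: 6.6
ee_pos: [0.5825, -0.0659, 0.2812]
tcp_rot: [-90.1, -26.3, 9.3]
wrist_force: [-0.2, 1.3, -3.5]
opening: 0.0148
time: 6.8
ee_pos: [0.5813, -0.0618, 0.2823]
tcp_rot: [-90.0, -26.4, 9.5]
wrist_force: [-0.6, -0.4, -2.5]
opening: 0.0145
shift [ 0.0049 -0.0059 -0.    ] turn [ 0.0009 -0.0002 -0.0105] q [-10.  -14.4  -8.3  71.1   8.5  72.4]
[ 0.58132317 -0.06179012  0.28230371] [[ 8.83471766e-01  4.38656799e-01 -1.64492710e-01]
 [ 1.47638447e-01  7.25341576e-02  9.86378064e-01]
 [ 4.44612785e-01 -8.95722618e-01 -6.80728474e-04]]
scene [[353.2, 131.8], [317.2, 156.9], [324.1, 197.2], [373.0, 212.8], [412.1, 183.3], [399.1, 142.9], [362.0, 193.8]]
322 134
top [[334.2, 141.2], [315.7, 180.1], [338.5, 209.3], [378.0, 202.4], [397.9, 166.1], [376.9, 134.0], [341.4, 156.3]]
314 129
```

View pics/in1.png

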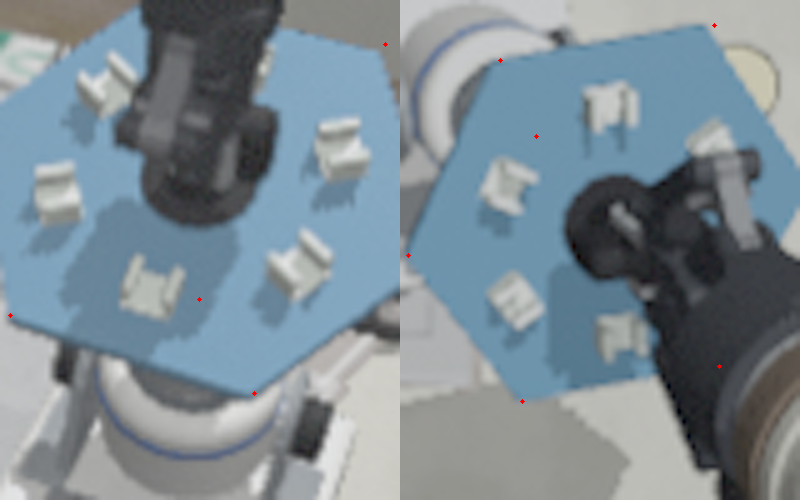

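The predicted hex corners overlay the real ones to within 1–2 mm, so the grasp is good. Next I refine the mouth centre from the rim extents.

```bash
python3 - <<'E'
from h import *
a=np.linspace(0,2*np.pi,90);c=.024*(np.cos(a)[:,None]*mx+np.sin(a)[:,None]*my)
ms=[320+153/5,320+263/5,180+32/5,180+122/5];mt=[285+234/5,285+325/5,115+162/5,115+257/5]
def ext(n,p):
    q=proj(n,p+c);return np.r_[q[:,0].min(),q[:,0].max(),q[:,1].min(),q[:,1].max()]
f=lambda p:np.r_[ext("scene",p)-ms,ext("top",p)-mt]
r=least_squares(f,mouth,diff_step=1e-3);print(r.x,r.fun.round(2))
r2=least_squares(lambda p:f([p[0],p[1],.165]),mouth[:2],diff_step=1e-3);print(r2.x,r2.fun.round(2))
togo(np.r_[r2.x,.165]+.11*mz,toolM(mz,mx))
E
```

```text
[ 0.64506352 -0.05082213  0.16142298] [-0.71  0.6  -0.97  1.08 -0.63  0.62 -0.17 -0.03]
[ 0.64329393 -0.05091919] [-0.79  0.62 -1.94  0.18 -0.23  1.1   0.27  0.48]
shift [ 0.0023  0.024  -0.0003] turn [ 0.0008  0.0016 -0.0086] q [-10.  -14.5  -8.3  71.1   8.5  72.4]
```

```bash
sed -i 's/mouth=np.array.*/mouth=np.array([.6435,-.051,.165])/' h.py; python3 -m crank '0.0023 0.015 0 0 0 -0.0086;0.0023 0.03 0 0 0 -0.0086;0.0023 0.037 0 0 0 -0.0086;0.0023 0.037 0 0 0 -0.0086;0.0023 0.037 0 0 0 -0.0086';  python3 - <<'E'
from h import *
togo(mouth+.041*mz,toolM(mz,mx));o=bot.get_obs();print(o['wrist_force'],o['torque'])
E
```

```text
time: 7.4
ee_pos: [0.6002, -0.0587, 0.2521]
tcp_rot: [-90.1, -27.0, 9.6]
wrist_force: [0.4, -0.2, -2.0]
opening: 0.0146
shift [-0.0004  0.0566  0.0005] turn [0.0015 0.0013 0.0008] q [ -9.4 -13.2 -10.9  66.5   8.4  73. ]
[ 0.42996697 -0.21967711 -1.96622575] [-0.09111458  0.68927313 -0.01529873]
```

```bash
python3 -m crank '0 0.008 0.0005 0 0 0;0 0.014 0.0005 0 0 0;0 0.019 0.0005 0 0 0;0 0.024 0.0005 0 0 0;0 0.028 0.0005 0 0 0;0 0.03 0.0005 0 0 0'; cat > s.py <<'E'
from h import *
togo(mouth+.041*mz,toolM(mz,mx));o=bot.get_obs();R=pose()[1].inv();print("F",R.apply(o['wrist_force']).round(2),"T",R.apply(o['torque']).round(2))
E
python3 s.py
```

```text
time: 8.0
ee_pos: [0.6137, -0.0563, 0.2246]
tcp_rot: [-90.1, -27.0, 9.5]
wrist_force: [0.8, 0.2, -2.3]
opening: 0.0147
shift [-0.0001  0.0258  0.0003] turn [0.0016 0.0007 0.0004] q [ -8.8 -11.7 -12.7  63.2   8.1  73.5]
F [-0.35  2.39  0.05] T [0.01 0.01 0.73]
```

```bash
python3 -m crank '0 0.003 0 0 0 0;0 0.006 0 0 0 0;0 0.009 0 0 0 0;0 0.011 0 0 0 0;0 0.013 0 0 0 0;0 0.013 0 0 0 0'; python3 s.py
```

```text
time: 8.6
ee_pos: [0.6195, -0.0552, 0.2166]
tcp_rot: [-90.1, -27.2, 9.6]
wrist_force: [-14.8, 2.1, 14.2]
opening: 0.0149
shift [-0.0018  0.0161  0.0002] turn [0.002  0.0013 0.004 ] q [ -8.6 -11.2 -13.2  61.9   8.1  73.7]
F [ -6.18 -19.13   4.51] T [ 0.64 -0.    2.04]
```

```bash
python3 -m crank '-0.0015 -0.0012 -0.0005 0 0.03 0;-0.0015 -0.0012 -0.0005 0 0.08 0;-0.0015 -0.0012 -0.0005 0 0.13 0;-0.0015 -0.0012 -0.0005 0 0.18 0;-0.0015 -0.0012 -0.0005 0 0.23 0;-0.0015 -0.0012 -0.0005 0 0.28 0;-0.0015 -0.0012 -0.0005 0 0.33 0;-0.0015 -0.0012 -0.0005 0 0.38 0'; python3 s.py
```

```text
time: 9.4
ee_pos: [0.6182, -0.0555, 0.216]
tcp_rot: [-79.2, -25.2, -14.7]
wrist_force: [-4.1, 3.5, 6.2]
opening: 0.0145
shift [-0.0004  0.0161  0.0002] turn [ 1.000e-04 -3.803e-01  4.000e-03] q [ -8.7 -11.4 -13.4  61.9   8.2  95.5]
F [-1.72 -7.09  3.69] T [ 0.66 -0.08  1.04]
```

```bash
python3 -m crank '0 0 0 0 0.04 0;0 0 0 0 0.08 0;0 0 0 0 0.12 0;0 0 0 0 0.16 0;0 0 0 0 0.2 0;0 0 0 0 0.24 0;0 0 0 0 0.28 0;0 0 0 0 0.32 0'; python3 s.py;python3 -m crank '0 0 0 0 0.04 0;0 0 0 0 0.08 0;0 0 0 0 0.12 0;0 0 0 0 0.16 0;0 0 0 0 0.2 0;0 0 0 0 0.24 0;0 0 0 0 0.28 0;0 0 0 0 0.32 0'; python3 s.py
```

```text
time: 10.2
ee_pos: [0.6178, -0.055, 0.2155]
tcp_rot: [-71.7, -20.4, -33.9]
wrist_force: [-6.1, 4.9, -0.3]
opening: 0.0146
shift [ 0.0004  0.0158 -0.0001] turn [-0.0016 -0.6999  0.0026] q [ -8.7 -11.4 -13.5  61.9   8.2 113.8]
F [-7.37 -2.13  1.42] T [ 0.05 -0.01  1.99]
time: 11.0
ee_pos: [0.6171, -0.0545, 0.2137]
tcp_rot: [-66.5, -13.7, -51.8]
wrist_force: [-5.3, 6.4, -0.3]
opening: 0.015
shift [0.0016 0.0145 0.0009] turn [-2.1000e-03 -1.0197e+00 -1.0000e-03] q [ -8.7 -11.3 -13.5  62.    8.3 132.1]
F [-8.09 -1.56  0.47] T [-0.03 -0.31  2.61]
```

```bash
python3 -m crank '0 0.001 0 0 0 0;0 0.002 0 0 0 0;0 0.003 0 0 0 0;0 0.003 0 0 0 0'; python3 s.py
```

```text
time: 11.4
ee_pos: [0.618, -0.0544, 0.2126]
tcp_rot: [-66.5, -13.7, -51.7]
wrist_force: [-16.1, 5.5, 9.4]
opening: 0.0147
shift [0.0014 0.0131 0.0006] turn [-0.0021 -1.0181 -0.    ] q [ -8.7 -11.2 -13.6  61.8   8.2 132. ]
F [-11.72 -15.16  -3.47] T [-1.07 -0.27  3.57]
```

Depth has gone below the floor level, with a restraining torque, so the tang seems to have found the slot near +58°. I'll relieve side load and over-turn, then press on.

```bash
python3 -m crank '-0.0018 -0.001 -0.0006 0 -0.03 0;-0.0018 0 -0.0006 0 -0.05 0;-0.0018 0.001 -0.0006 0 -0.05 0;-0.0018 0.002 -0.0006 0 -0.05 0;-0.0018 0.002 -0.0006 0 -0.05 0'; python3 s.py
```

```text
time: 11.9
ee_pos: [0.6183, -0.054, 0.2111]
tcp_rot: [-67.1, -15.0, -49.0]
wrist_force: [-12.9, 4.1, 11.9]
opening: 0.0147
shift [0.0019 0.0116 0.0007] turn [-0.0011 -0.968   0.003 ] q [ -8.6 -11.4 -13.9  61.4   8.1 129.3]
F [ -8.07 -16.03  -0.85] T [-0.69 -0.3   2.56]
```

```bash
python3 -m crank '-0.0015 -0.001 0 0 -0.05 0;-0.0015 -0.001 0 0 -0.1 0;-0.0015 -0.001 0 0 -0.1 0'; python3 s.py;  python3 -m crank '0 0 0 0 -0.06 0;0 0 0 0 -0.1 0;0 0 0 0 -0.1 0'; python3 s.py
```

```text
time: 12.2
ee_pos: [0.6179, -0.0536, 0.2109]
tcp_rot: [-68.6, -17.3, -43.5]
wrist_force: [-0.4, 1.3, 3.7]
opening: 0.0147
shift [0.0025 0.0115 0.0005] turn [ 2.000e-04 -8.677e-01  4.400e-03] q [ -8.5 -11.5 -14.1  61.3   8.  123.6]
F [-0.04 -3.36  2.  ] T [ 0.36 -0.03  0.3 ]
time: 12.5
ee_pos: [0.6179, -0.0537, 0.2104]
tcp_rot: [-70.4, -19.2, -38.0]
wrist_force: [2.6, 2.2, 1.4]
opening: 0.0145
shift [0.0027 0.0111 0.0004] turn [ 5.000e-04 -7.695e-01  3.900e-03] q [ -8.5 -11.5 -14.1  61.3   8.  118. ]
F [1.13 0.07 3.57] T [ 0.71  0.04 -0.13]
```

```bash
cat > v.py <<'E'
import sys
from h import *
name=sys.argv[1]
p,R=pose();Cc=p+R.apply([0,.041,0]);cM=np.c_[R.apply([1,0,0]),R.apply([0,0,1]),-R.apply([0,1,0])]
H=np.array([Cc+cM@[.09*np.cos(a),.09*np.sin(a),.012] for a in np.radians(np.arange(30,360,60))]);o=[]
for n in("scene","top"):
    im=vision.camera(n);np.save(n+"_"+name+".npy",im);q=proj(n,H);u,v=(q.mean(0)-[47,45]).astype(int);u=max(0,min(u,512-100));v=max(v,0)
    k=cv2.resize(im[v:v+110,u:u+100,::-1],None,fx=4,fy=4,interpolation=cv2.INTER_CUBIC);k=(255*(np.clip(k,0,255)/255.)**.6).astype(np.uint8)
    for t in q: cv2.circle(k,tuple(int(w) for w in(t-[u,v])*4),2,(0,0,255),-1)
    o.append(k);print(n,u,v,((q-[u,v])*4).round().tolist())
cv2.imwrite(f"pics/{name}.png",np.hstack(o))
E
python3 v.py in2
```

```text
scene 314 145 [[282.0, 54.0], [110.0, 49.0], [12.0, 170.0], [85.0, 312.0], [274.0, 326.0], [372.0, 188.0]]
top 296 115 [[222.0, 32.0], [75.0, 100.0], [50.0, 248.0], [163.0, 325.0], [301.0, 264.0], [335.0, 120.0]]
```

View pics/in2.png

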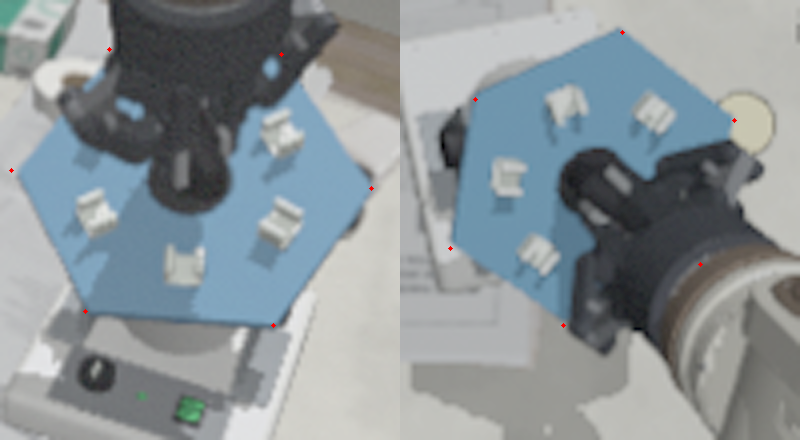

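The plate matches the prediction, so there's no slip. The rigid stop now at residual 11 mm is the true floor, which puts the mouth about 3 mm lower along its axis, as the cameras measured. I sweep back the other way under about 10 N.

```bash
python3 -m crank '0 0.0012 0 0 -0.03 0;0 0.0012 0 0 -0.07 0;0 0.0012 0 0 -0.11 0;0 0.0012 0 0 -0.15 0;0 0.0012 0 0 -0.19 0;0 0.0012 0 0 -0.23 0;0 0.0012 0 0 -0.27 0;0 0.0012 0 0 -0.31 0'; python3 s.py
```

```text
time: 13.4
ee_pos: [0.6188, -0.0538, 0.2095]
tcp_rot: [-77.3, -24.3, -19.5]
wrist_force: [8.3, 2.2, 1.8]
opening: 0.0147
shift [ 0.0022  0.0099 -0.0004] turn [ 0.0012 -0.4576  0.0046] q [ -8.5 -11.4 -14.2  61.1   8.  100.1]
F [7.17 2.33 4.39] T [ 1.09  0.68 -1.56]
```

```bash
python3 -m crank '0.0005 0 0.0003 0 0.05 0;0.0005 0.001 0.0003 0 0.08 0;0.0005 0.002 0.0003 0 0.08 0;0.0005 0.003 0.0003 0 0.08 0'; python3 s.py
```

```text
time: 13.8
ee_pos: [0.6199, -0.0537, 0.2084]
tcp_rot: [-75.3, -23.2, -24.5]
wrist_force: [-7.7, 0.0, 15.7]
opening: 0.0149
shift [ 0.0019  0.0085 -0.0003] turn [ 0.0018 -0.5391  0.0046] q [ -8.4 -11.3 -14.2  60.9   7.9 104.8]
F [ -0.29 -17.43   1.31] T [0.21 0.15 0.66]
```

```bash
python3 -m crank '0 -0.001 0 0 0.05 0;0 -0.001 0 0 0.05 0'; python3 s.py;python3 -m crank '0 0 0 0 0.06 0;0 0 0 0 0.06 0'; python3 s.py;python3 -m crank '0 0 0 0 0.06 0;0 0 0 0 0.06 0'; python3 s.py
```

```text
time: 14.0
ee_pos: [0.6196, -0.0538, 0.2081]
tcp_rot: [-74.2, -22.4, -27.5]
wrist_force: [1.1, 1.0, 7.0]
opening: 0.0144
shift [0.0022 0.0083 0.    ] turn [ 0.0019 -0.5898  0.0038] q [ -8.4 -11.2 -14.2  61.    7.9 107.7]
F [ 3.2  -5.65  3.05] T [ 0.42 -0.03 -0.45]
time: 14.2
ee_pos: [0.6196, -0.0537, 0.2077]
tcp_rot: [-72.9, -21.4, -31.0]
wrist_force: [3.9, -0.2, 5.4]
opening: 0.0148
shift [0.0023 0.008  0.0002] turn [ 0.0017 -0.649   0.0035] q [ -8.4 -11.2 -14.2  61.    7.9 111.1]
F [ 5.17 -3.09  2.91] T [ 0.48 -0.01 -0.74]
time: 14.4
ee_pos: [0.6195, -0.0537, 0.2075]
tcp_rot: [-71.7, -20.4, -34.4]
wrist_force: [4.8, -0.1, 4.2]
opening: 0.0146
shift [0.0025 0.0078 0.0004] turn [ 0.0016 -0.7082  0.0032] q [ -8.4 -11.2 -14.2  61.    7.9 114.5]
F [ 5.26 -1.54  3.3 ] T [ 0.66 -0.06 -0.93]
```

The torques fit a slot centred near +0.7 rad: free between about 0.55 and 0.88, opposed outside. The tang is already in it, and what I'm feeling is spring-strip friction. I press at this angle.

```bash
python3 -m crank '0.0004 0.001 0.0003 0 0 0;0.0004 0.002 0.0003 0 0 0;0.0004 0.003 0.0003 0 0 0;0.0004 0.003 0.0003 0 0 0'; python3 s.py
```

```text
time: 14.8
ee_pos: [0.6209, -0.0533, 0.2054]
tcp_rot: [-71.7, -20.4, -34.3]
wrist_force: [-1.3, 0.3, 8.8]
opening: 0.0147
shift [0.0023 0.0053 0.0001] turn [ 0.0014 -0.7061  0.0028] q [ -8.4 -11.  -14.3  60.7   7.9 114.4]
F [ 1.91 -8.42  2.22] T [ 0.37  0.06 -0.23]
```

Sinking with about 10 N, as expected of the strips. I continue.

```bash
python3 -m crank '0.0002 0.001 0.0002 0 0 0;0.0002 0.002 0.0002 0 0 0;0.0002 0.003 0.0002 0 0 0;0.0002 0.004 0.0002 0 0 0;0.0002 0.004 0.0002 0 0 0'; python3 s.py; python3 -m crank '0 0.001 0 0 0 0;0 0.002 0 0 0 0;0 0.003 0 0 0 0;0 0.003 0 0 0 0'; python3 s.py
```

```text
time: 15.3
ee_pos: [0.6225, -0.0531, 0.2029]
tcp_rot: [-71.7, -20.4, -34.3]
wrist_force: [-10.2, -1.4, 17.0]
opening: 0.0145
shift [ 0.002   0.0023 -0.    ] turn [ 0.0018 -0.7063  0.003 ] q [ -8.3 -10.8 -14.4  60.4   7.9 114.5]
F [ -1.27 -19.8   -0.72] T [-0.17 -0.1   0.82]
time: 15.7
ee_pos: [0.6228, -0.0532, 0.2028]
tcp_rot: [-71.7, -20.4, -34.4]
wrist_force: [-33.8, -3.5, 35.5]
opening: 0.0148
shift [ 0.0018  0.0021 -0.    ] turn [ 0.0023 -0.7066  0.004 ] q [ -8.3 -10.8 -14.4  60.3   7.8 114.5]
F [-11.91 -47.12  -7.61] T [-1.37 -0.26  3.27]
```

Rigid stop: residual 2.1 mm, about 14 mm below first floor contact, with force climbing to 47 N. The collar looks seated. I unload, release and back off.

```bash
python3 -m crank '0 -0.002 0 0 0 0;-0.0002 -0.0038 0 0 0 0;-0.0002 -0.0038 0 0 0 0'; python3 s.py; python3 -m crank '0 0 0 0 0 0;0 0 0 0 0 0;0 0 0 0 0 0;0 0 0 0 0 0;0 0 0 0 0 0' -0.2 30; python3 s.py
```

```text
time: 16.0
ee_pos: [0.6224, -0.0531, 0.2029]
tcp_rot: [-71.7, -20.4, -34.3]
wrist_force: [-4.3, -1.6, 11.5]
opening: 0.0149
shift [0.0022 0.0023 0.    ] turn [ 0.0018 -0.7067  0.0032] q [ -8.3 -10.8 -14.4  60.4   7.9 114.5]
F [  1.56 -12.31   0.1 ] T [ 0.13 -0.02 -0.03]
time: 16.5
ee_pos: [0.6221, -0.0527, 0.2009]
tcp_rot: [-71.7, -20.2, -34.4]
wrist_force: [-0.2, 0.6, -0.5]
opening: 0.0517
shift [0.0033 0.0007 0.0004] turn [ 1.500e-03 -7.089e-01  4.000e-04] q [ -8.3 -10.8 -14.5  60.4   7.9 114.7]
F [-0.65  0.45  0.31] T [-0.26 -0.    0.29]
```

```bash
python3 -m crank '0 -0.02 0 0 0 0;0 -0.05 0 0 0 0;0 -0.08 0 0 0 0;0 -0.08 0 0 0 0;0 -0.08 0 0 0 0'; python3 - <<'E'
from h import *
togo(mouth+.041*mz,toolM(mz,mx))
o=[]
for n,u,v in(("scene",310,140),("top",290,110)):
    im=vision.camera(n);np.save(n+"3.npy",im)
    k=cv2.resize(im[v:v+110,u:u+100,::-1],None,fx=4,fy=4,interpolation=cv2.INTER_CUBIC);o.append((255*(np.clip(k,0,255)/255.)**.6).astype(np.uint8))
cv2.imwrite("pics/rel.png",np.hstack(o))
E
```

```text
time: 17.0
ee_pos: [0.5866, -0.0587, 0.2735]
tcp_rot: [-71.6, -20.3, -34.5]
wrist_force: [-0.4, 0.6, -1.2]
opening: 0.0514
shift [ 0.0024  0.0817 -0.0001] turn [ 0.0014 -0.709   0.0028] q [ -9.6 -14.7  -9.8  69.1   8.5 113.5]
```

View pics/rel.png

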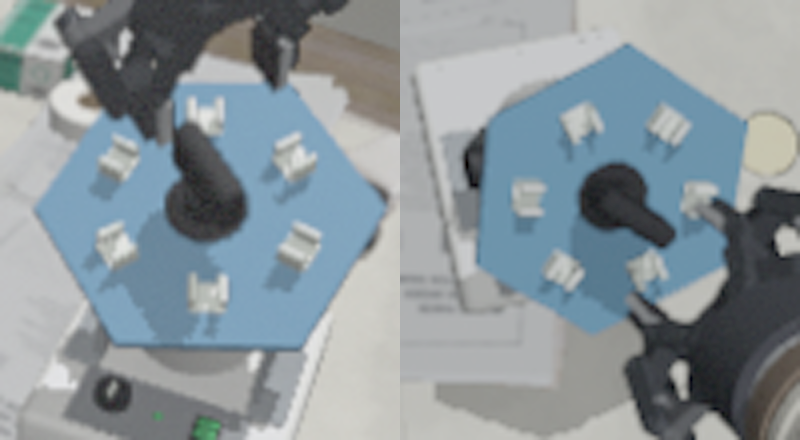

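Released, the carrier stays put with the plate square on the spindle. I fit its pose from the corners, then give a firm tap on the grip's top with shut fingers to make sure.

```bash
cat > fit.py <<'E'
from h import *
S=np.array([(293,84),(387,210),(302,349),(118,345),(36,209),(99,84)])/4+[310,140]
T=np.array([(747,122),(724,266),(592,333),(478,262),(490,122),(627,44)])
T=(T-[400,0])/4+[290,110]
cor=lambda k:np.array([.09*np.cos(k),.09*np.sin(k),.012])
for off in range(6):
  def res(p):
    R=Ro.from_rotvec(p[3:]).as_matrix();K=[R@cor(np.radians(30-60*i)) + p[:3] for i in range(6)]
    return np.r_[(proj("scene",K)-S).ravel(),(proj("top",K)-np.roll(T,off,0)).ravel()]
  b=min((least_squares(res,np.r_[mouth,(Ro.from_matrix(np.c_[mx,my,mz])*Ro.from_euler('z',60*j+20,degrees=True)).as_rotvec()]) for j in range(6)),key=lambda r:r.cost)
  if b.cost<30:
    M=Ro.from_rotvec(b.x[3:]).as_matrix();d=b.x[:3]-mouth
    print(off,b.cost,"collar",b.x[:3],"rel mouth mx,my,mz",np.round([d@mx,d@my,d@mz],4),"tilt deg",np.degrees(np.arccos(M[2,2])),"dir",np.degrees(np.arctan2(M[1,2],M[0,2])),"vs mz",np.degrees(np.arccos(M[:,2]@mz)))
E
python3 fit.py; python3 -m crank '0.0008 0.01 0 0 0 0;0.0008 0.02 0 0 0 0;0.0008 0.03 0 0 0 0;0.0008 0.036 0 0 0 0;0.0008 0.036 0 0 0 0;0.0008 0.036 0 0 0 0;0.0008 0.036 0 0 0 0;0.0008 0.036 0 0 0 0' 1 60; python3 s.py
```

```text
1 15.113544164540233 collar [ 0.64399947 -0.05006689  0.16260918] rel mouth mx,my,mz [-0.0005  0.0008 -0.0024] tilt deg 27.096370286939706 dir -168.58809144511153 vs mz 0.8747123230770414
time: 17.9
ee_pos: [0.6033, -0.0565, 0.2417]
tcp_rot: [-71.6, -20.3, -34.5]
wrist_force: [-0.0, 0.1, -0.3]
opening: 0.0003
shift [ 0.0016  0.0458 -0.0001] turn [ 0.0014 -0.7091  0.0025] q [ -9.1 -13.1 -11.9  65.2   8.2 114. ]
F [-0.19  0.22  0.03] T [-0.25  0.09  0.32]
```

```bash
python3 -m crank '0 0.005 0 0 0 0;0 0.009 0 0 0 0;0 0.011 0 0 0 0;0 0.013 0 0 0 0;0 0.0145 0 0 0 0;0 0.0145 0 0 0 0'; python3 s.py
```

```text
time: 18.5
ee_pos: [0.6096, -0.0557, 0.2296]
tcp_rot: [-71.7, -20.3, -34.5]
wrist_force: [-8.8, -2.4, 8.8]
opening: -0.0001
shift [0.0014 0.0321 0.    ] turn [ 0.002  -0.7093  0.003 ] q [ -8.8 -12.4 -12.7  63.7   8.1 114.2]
F [ -2.44 -11.95  -3.35] T [-0.82 -0.02  0.81]
```

```bash
python3 -m crank '0 0.001 0 0 0 0;0 0.002 0 0 0 0;0 0.002 0 0 0 0'; python3 s.py;  python3 -m crank '0 -0.01 0 0 0 0;0 -0.05 0 0 0 0;0 -0.09 0 0 0 0;0 -0.13 0 0 0 0;0 -0.13 0 0 0 0;0 -0.13 0 0 0 0'; python3 v.py fin
```

```text
time: 18.8
ee_pos: [0.61, -0.0558, 0.2296]
tcp_rot: [-71.6, -20.4, -34.5]
wrist_force: [-20.9, -3.0, 19.6]
opening: -0.0003
shift [ 0.001   0.0319 -0.    ] turn [ 0.0025 -0.7095  0.0044] q [ -8.8 -12.4 -12.8  63.6   8.  114.2]
F [ -7.74 -27.08  -6.13] T [-1.58 -0.    1.98]
time: 19.4
ee_pos: [0.5525, -0.0649, 0.3433]
tcp_rot: [-71.6, -20.4, -34.5]
wrist_force: [-0.8, 0.2, -0.7]
opening: 0.0002
scene 316 103 [[289.0, 28.0], [83.0, 38.0], [-25.0, 182.0], [76.0, 337.0], [309.0, 337.0], [413.0, 170.0]]
top 321 137 [[221.0, 6.0], [46.0, 97.0], [24.0, 271.0], [161.0, 350.0], [323.0, 270.0], [359.0, 101.0]]
```

```bash
python3 - <<'E'
import cv2,numpy as np
a=np.load("scene_fin.npy")[:,:,::-1];b=np.load("top_fin.npy")[:,:,::-1]
z=lambda im,u,v:cv2.resize(im[v:v+150,u:u+200],(400,300),interpolation=cv2.INTER_CUBIC)
k=np.vstack([np.hstack([z(a,200,130),z(a,160,230)]),np.hstack([z(b,200,100),z(b,100,130)])]);cv2.imwrite("pics/fin2.png",(255*(k/255.)**.6).astype(np.uint8))
for n in("scene","top"):
    d=np.abs(np.load(n+"_fin.npy").astype(int)-np.load(n+"3.npy")).max(2)
    r=(slice(210,228),slice(335,390)) if n=="scene" else (slice(120,160),slice(308,345));print(n,"change at plate",d[r].mean())
E
```

```text
scene change at plate 3.5616161616161617
top change at plate 1.491891891891892
```

View pics/fin2.png

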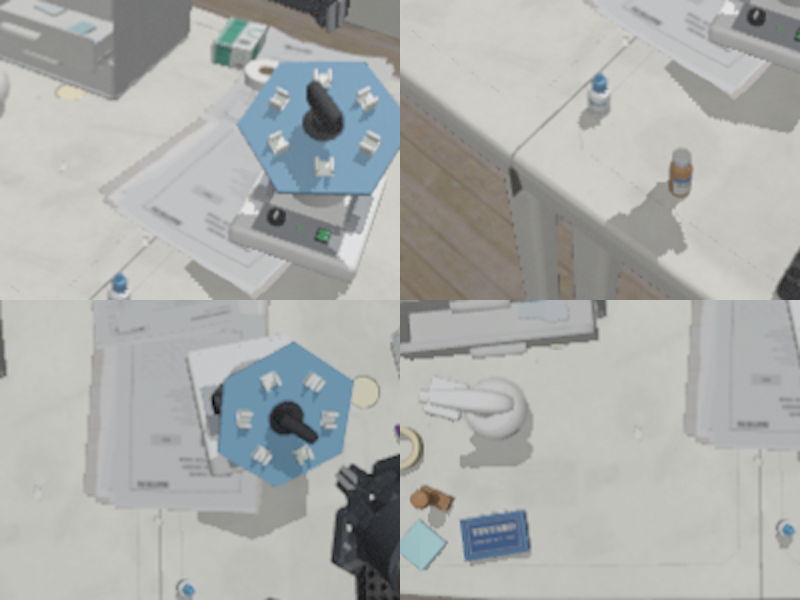

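The carrier sits on the spindle with the robot clear of it, the tap at about 27 N moved it only about 0.2 mm, and all three bottles are standing where they were. I hand the job in.

```bash
python3 -c "
from workcell import bot
print(bot.get_obs()['wrist_force']);print(bot.job_done())"
```

```text
[ 0.70560584  0.12551628 -0.25681121]
the job is handed in; nothing more can be done
None
```

The carrier is fitted to the rotator and released, and I handed the job in at about 19.5 s. The three bottles still stand where they were in the last pictures.

**What I did:** I took the carrier by its wing grip, lowered the shank into the spindle and turned it under light pressure. The tang dropped in at about +0.7 rad (40°). I pressed until it stopped hard, let go, tapped the grip with shut fingers at about 27 N, and backed away.

**Checks that agreed:**
- **Depth:** the hard stop came about 14 mm below the first contact with the floor, against 14.5 mm expected. The press there peaked at about 47 N.
- **Pose after release:** a fit from both cameras puts the carrier within 1 mm of the spindle axis. It leans 27.1°, against 27° given, and was within 0.9° of the estimated spindle axis.
- **Tap:** the carrier moved only about 0.2 mm between 12 and 27 N, and I saw no change in the pictures afterwards.

**Checks that disagreed or fell short:**
- **Mouth height:** the cameras put the mouth at about 161 mm, against 165 mm in the text, and the seated collar at about 162.6 mm. So flushness rests on the hard stop and the 14 mm travel, because no picture resolves the gap directly.
- **Slot reading:** I misread the engagement at first. The tang had already dropped in, but I turned on to about 1.0 rad and back to about 0.46 before the torques showed it. The torque reached about 0.7 N m while I did so.

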